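# Free the end fence of a paper drawer

### The arm

A 6-joint arm with a two-finger parallel gripper is mounted at the origin on the work surface. World frame = base frame: x ahead of the robot, y to its left, z up, the work surface at z = 0. Lengths are in m, angles in rad, forces in N, time in s.
With the tool pointing down it reaches from about 0.3 to 0.875 m from the base axis. Payload 6.4 kg.
Tool frame: the origin (TCP) lies at the very end of the fingers, on their centre line; the grasp point (between the pads) lies 19 mm behind it; z points along the fingers, y is the direction in which the jaws open and shut (so a half turn about z gives the same grasp; the last joint's range is limited). The gripper opens to 85 mm and grips with 20 to 120 N. Pads are 22 mm wide; open, the fingers measure 114 mm over their backs; the gripper's body (76 mm by 85 mm) begins 54 mm behind the grasp point. The pads swing forward as they close: fully open they stand 13 mm farther back than shut.
Start: joints at [-1.495, 0.181, 1.607, -0, 1.354, -0.206], TCP at [0.16, -0.552, 0.231] pointing down, gripper open.
Joint ranges: [-2.99, 2.99], [-0.89, 2.07], [0.3, 2.58], [-1.14, 4.28], [0, 2.63], [-3.12, 3.12]. Speed limits (rad/s): [2.57, 2.57, 3.01, 3.14, 3.14, 3.14].

### API

Orientations are given as a unit quaternion [w, x, y, z].
In Python, from bench import * gives the robot as it stands.
- The arm moves only by the tool arm_command, never from a script. Its argument "motion" is text: rows parted by semicolons, each of 7 numbers parted by spaces: the shift along the tool's x, y, z in units of 0.2 m (1.0 is 0.2 m), then the turn, a rotation vector about the tool's x, y, z in units of 60 degrees (1.0 is 60 degrees), then the opening, from 0 (shut) to 1 (fully open). In form: tx ty tz ax ay az grip; .... A call has 1 to 10 rows; each row shifts and turns the pose as measured when the row begins, along the tool's axes as they then stand; what a row does not reach is not made up. A row lasts 1/12 s, in which the tool goes at most 41.7 mm and 7.16 degrees, less where a joint would pass 70% of its speed; a pose out of reach is approached as far as the arm can. A call with a number of a shift or a turn outside -1 to 1 is refused whole. A call with a gripper value outside its range is refused whole. The fingers move at their own pace and stop on an object; the grip force is fixed at half the most. Time passes only in rows, so rows that do not move let the fingers close. It gives the time, the measured TCP pose, the force and the opening at its end, in the units of the state.
- get_obs(): the state, without advancing time (a new reading comes with each control period).
- camera(name): name is "scene" or "side" or "wrist"; returns a dict with "img" (420x560x3 uint8, red, green, blue), "intrinsics" (3x3 intrinsics, pixels), "pose" (4x4, takes a point from camera to world coordinates); the wrist camera has in their place "mount" (4x4, takes a point from camera to tool coordinates, whose origin is the TCP and whose axes are the flange's). Camera axes: x right, y down, z forward; pixel columns grow to the right and rows downward; lengths in m; the calibration is good to about 2 mm. A picture is of the moment at which its call begins: read the wrist's pose just before it. There is no depth.
- hand_in(): hands the job in, once; it reports no verdict.
Trained networks look in the newest picture that a camera, given by its name, has taken for a name from the list of things; names that differ only in an ending like _2 or _b are one class to them, and where a whole thing is asked for, a point or a joint stands for the part that bears it (a point fixed in the world has none). Each returns a list of dicts, best first, with "conf" (0 to 1); they miss things now and then, are a little off and sometimes report something else, mostly with a low value. They report only what shows in the picture. A call takes as long as a camera call.
- search_frame(camera, target): "box" ([left, top, right, bottom] in pixels, round what is visible of it).
The state is a dict: "time_s": time; "q": joint angles; "dq": joint speeds; "joint_efforts": joint torques, N m; "eef_pos": TCP position; "eef_rot": TCP orientation; "wrist_force": force on the tool from outside, world axes, zero at the start; "torque": the same for the moment, N m; "opening": opening from 0.0 (shut) to 1.0 (fully open).
Only numpy, scipy, OpenCV 4.12 (cv2) and the standard library are available. Lean on these libraries where they do the work, as an engineer would, in place of code of your own. Each camera call takes 0.05 s, during which the arm holds its last target.

### The job

I want to change the paper size of the printer drawer on the bench: press its hinged lift plate all the way down until it stays down on its catch, and then pull the end fence's locking pin straight up as far as it goes by its knob and hold it there, clear of its hole, so that I can slide the fence. Leave the fence standing over that hole and what lies in the drawer and close beside it where it is, and finish still holding the pin up: do not let go of the knob.

Things in the scene. Friction and masses are not known exactly. Their poses are not given: they have to be found in the camera images.
- tray: Paper drawer of an office printer on the bench, too heavy to shift: open grey tub 300 (its x) x 440 (its y) mm, floor 6 thick, walls 65 high. Origin: centre of its underside. White front panel on its -x side, 78 mm high; lift plate towards its +y end, end fence at its -y end. Two dark paper guides 52 mm high, 150 long in y, flank the plate at x = -107 and 107 mm. Place and yaw vary
- plate_press (a point): Where to press the lift plate: its top face, middle of its width, on the brown pad 28 mm in from the free edge. Raised, it is at tray (0, 133, 42) mm; at the stop the plate is level and it is at (0, 135, 16), 26 mm lower. The plate is sheet steel 200 (tray x) x 183 mm (tray y), hinged along tray x at y = -20. Room of 50 mm around, but 45 mm beyond in +y stands a cross-member 43 mm high
- lift_plate (a joint): Tilt of the lift plate, rad: 0 raised by its springs (start), 0.17 level, at its stop. At plate_press the springs push up with about 3 N raised, 9 N at the stop; pushing the catch aside adds 1 to 2 N on the lower half
- knob_centre (a point): Centre of the locking pin's round black knob, on its upright axis: tray (0, -165, 65) mm with the pin home. Knob 22 mm tall, 26 across its upper 10 mm, 20 at its foot, on a 16 mm steel sleeve over the grey fence's block (top 32 mm above the bench). Fence plate (90 mm wide, 59 high) 34 mm away in +y, end wall 51 mm in -y: take it from above, fingers closing along tray x. Rises with the pin
- pin (a joint): Lift of the locking pin, m: 0 home in its hole (start), 0.012 fully up, at its stop; clear of the hole above 0.008. Its spring pulls it down with 6 N at 0, 13 N at 0.012; let go, it drops back
- fence (a joint): Slide of the end fence along the drawer, m: 0 at the start, positive away from the lift plate (tray -y). The pin locks it (under 1 mm of play); with the pin up it slides against about 4 N of friction
- feed_roller: A loose rubber roller, 50 mm long, 21 mm thick, lying on the drawer floor beside the fence, at about tray (95, -165) mm. Origin under its centre. Bystander
- screwdriver: A screwdriver 210 mm long lying on the bench along the drawer's -y end. Bystander
- cleaner: An upright white bottle, 52 mm thick, 150 mm tall, standing beyond the drawer's feed end. Origin: centre of its underside. Bystander
- plate_catch_nose (a point): Tip of the steel spring catch at the feed end, tray (62, 163, 22) mm. It snaps over the plate's front edge when plate_press is within about 2 mm of its lowest; let go, the plate then stays down by itself at about 0.155 rad

How it is judged:
On the way, in this order (a step that is already met when the one before it is completed fails the run):
1. the lift plate is pressed down onto its catch, the pin still home (value of joint lift_plate above 0.148 rad and value of joint pin below 0.003 m), for 0.2 s.
2. the pin is pulled up by its knob, out of its hole to its stop (value of joint pin above 0.0105 m and contact force between the fingers and pin above 2 N), for 0.3 s.
At the end, for the whole second after the job is handed in: The robot's fingers still hold the pin up within 1.5 mm of its stop (over 10.5 of 12 mm), the fence is within 10 mm of where it stood, the lift plate stays down on its catch (over 0.148 rad) with the robot off it, and the roller, screwdriver and bottle are within 30 mm of where they were (all of step 2 and value of joint lift_plate above 0.148 rad and contact force between each of the fingers, the arm and lift_plate below 0.5 N and value of joint fence between -0.01 and 0.01 m and distance of each of feed_roller, screwdriver, cleaner from where it was at the start of the episode below 0.03 m); the arm keeps its last pose, push and grip.
It fails at once if the fence is dragged more than 10 mm along the drawer (value of joint fence above 0.01 m or value of joint fence below -0.01 m).
It fails at once if the roller in the drawer, or the screwdriver or bottle beside it, is moved more than 30 mm (distance of any of feed_roller, screwdriver, cleaner from where it was at the start of the episode above 0.03 m).
It also fails if it takes over 42 s, if anything falls off the work surface, if the arm or the gripper's body presses on something with over 40 N, if the wrist force passes 120 N, or if a joint passes its speed limit or range.

## Working session

There is one attempt and no reset: what is moved stays moved. The work goes in short steps, Python scripts to look and compute and a tool call to move; the robot and the scene stay as the last step left them, time stands still between calls to the robot, and variables do not carry over. Pictures are saved under pics/ and viewed, and the job is handed in when it is done.

Besides the shell and the picture viewer there is one more tool, called by a JSON object that holds its "api" and its "payload", one argument or row to a line. arm_command: Moves the arm, as the interface text tells. Shifts and turns lie within -1 to 1; 1 stands for 0.2 m of shift or 60 degrees of turn. Its arguments: {"type":"object","properties":{"motion":{"type":"string"}},"required":["motion"]}

```bash
mkdir -p pics; ls
python3 - <<'E'
from bench import *
import cv2, numpy as np
np.set_printoptions(precision=4,suppress=True)
o=get_obs(); print(o)
for n in ["scene","side"]:
    c=camera(n); cv2.imwrite(f"pics/{n}0.png",c["img"][:,:,::-1]); print(n,c["intrinsics"],c["pose"])
    for t in ["tray","plate_press","knob_centre","plate_catch_nose","feed_roller","screwdriver","cleaner","lift_plate","fence","pin"]:
        print(t,[(np.round(d["box"]),round(d["conf"],2)) for d in search_frame(n,t)[:2]])
print(get_obs()["time_s"])
E
```

```text
pics
{'time_s': 0.0, 'q': array([-1.4953,  0.1816,  1.608 , -0.    ,  1.3538, -0.2063]), 'dq': array([ 0.0006,  0.0013,  0.0001, -0.0002,  0.0007,  0.0012]), 'joint_efforts': array([ -0.0016, -44.488 , -35.1332,  -0.0005,   0.0092,   0.    ]), 'eef_pos': array([ 0.1599, -0.5517,  0.2304]), 'eef_rot': array([-0.0009,  0.9901,  0.1404,  0.0001]), 'wrist_force': array([-0.4374, -1.0817,  0.4084]), 'torque': array([ 0.0067,  0.008 , -0.0273]), 'opening': 1.0015878354203889}
scene [[499.8752   0.     275.2367]
 [  0.     499.8752 218.8524]
 [  0.       0.       1.    ]] [[ 0.6119  0.623  -0.4872  1.1479]
 [ 0.7908 -0.4739  0.3873 -0.427 ]
 [ 0.0104 -0.6223 -0.7827  0.9628]
 [ 0.      0.      0.      1.    ]]
tray [(array([182., 134., 397., 288.]), 0.95)]
plate_press [(array([266., 166., 369., 244.]), 0.62)]
knob_centre [(array([214., 206., 221., 218.]), 0.44)]
plate_catch_nose []
feed_roller [(array([213., 256., 234., 265.]), 0.68), (array([370., 126., 392., 180.]), 0.37)]
screwdriver [(array([183., 134., 398., 290.]), 0.7), (array([157., 188., 176., 258.]), 0.59)]
cleaner [(array([370., 
[... 194 characters left out ...]
    271.5924]
 [  0.     543.0347 217.4111]
 [  0.       0.       1.    ]] [[-0.9953 -0.0799  0.055   0.4982]
 [-0.0965  0.7575 -0.6457  0.8173]
 [ 0.0099 -0.6479 -0.7616  1.0255]
 [ 0.      0.      0.      1.    ]]
tray [(array([156., 159., 380., 373.]), 0.6)]
plate_press [(array([329., 181., 375., 200.]), 0.68), (array([194., 234., 313., 319.]), 0.67)]
knob_centre [(array([302., 190., 311., 197.]), 0.68)]
plate_catch_nose []
feed_roller [(array([265., 180., 277., 200.]), 0.48)]
screwdriver [(array([309., 175., 374., 201.]), 0.73)]
cleaner [(array([228., 334., 255., 385.]), 0.85)]
lift_plate [(array([194., 234., 312., 321.]), 0.66)]
fence [(array([279., 190., 317., 227.]), 0.83)]
pin []
1.1
```

View pics/scene0.png

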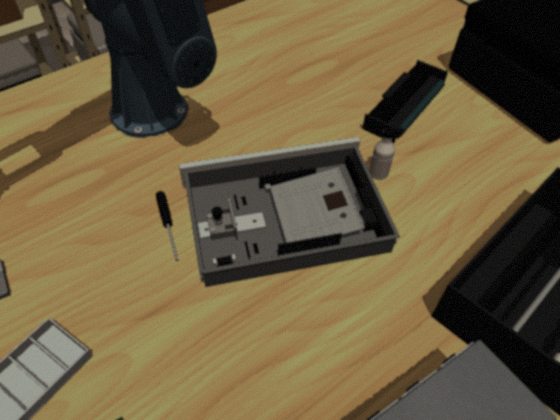

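View pics/side0.png

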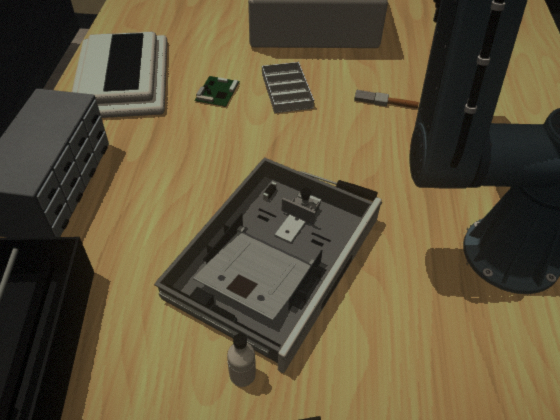

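The scene view shows the tray with its white front panel towards the robot, the pad at about (335,201), the knob at about (216,212), the roller at (224,260), the screwdriver at (167,225) and the bottle at (382,158). In the side view the pad is at about (241,286) and the knob at (307,193). I'll zoom in to get the corners.

Run:
```python
import cv2
a=cv2.imread("pics/scene0.png")[125:295,150:405]; b=cv2.imread("pics/side0.png")[150:390,145:395]
def f(a,s): return cv2.convertScaleAbs(cv2.resize(a,None,fx=s,fy=s,interpolation=cv2.INTER_CUBIC),alpha=1.7,beta=10)
cv2.imwrite("pics/sc1.png",f(a,3)); cv2.imwrite("pics/si1.png",f(b,2.4))
```

```text
(no output)
```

View pics/sc1.png

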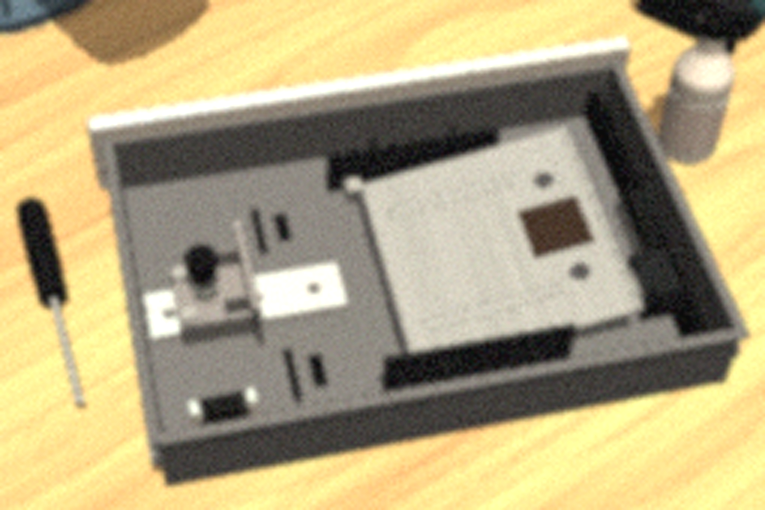

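View pics/si1.png

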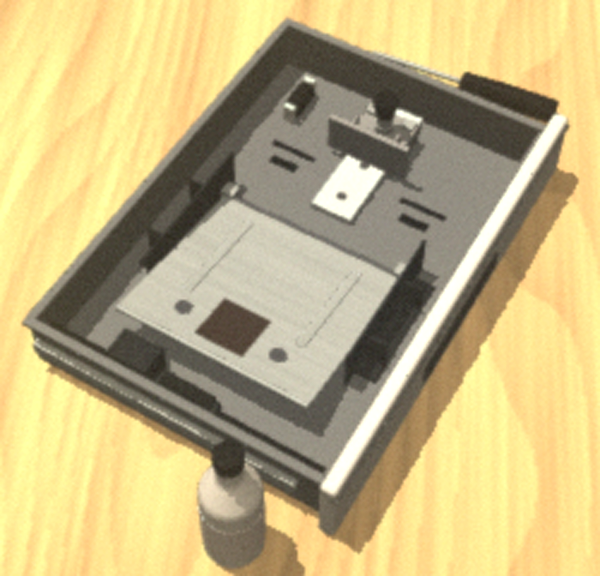

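```bash
cat > h.py <<'E'
import numpy as np, cv2, json
from scipy.optimize import least_squares
np.set_printoptions(precision=4,suppress=True)
def proj(P,K,T):
    p=np.linalg.inv(T)@np.append(P,1); q=K@p[:3]; return q[:2]/q[2]
def t2w(p,t): # tray pt mm, t=(x,y,yaw)
    c,s=np.cos(t[2]),np.sin(t[2]); x,y,z=np.array(p)/1000
    return np.array([t[0]+c*x-s*y,t[1]+s*x+c*y,z])
E
python3 - <<'E'
from h import *
from bench import *
C={n:camera(n) for n in ["scene","side"]}
sc=lambda u,v:np.array([150+u/3,125+v/3]); si=lambda u,v:np.array([145+u/2.4,150+v/2.4])
D=[("scene",(0,133,42),sc(556,227)),("scene",(0,-165,66),sc(202,263)),("scene",(150,220,65),sc(742,333)),("scene",(150,-220,65),sc(157,447)),
("side",(0,133,42),si(233,327)),("side",(0,-165,66),si(386,104)),("side",(150,220,65),si(27,323)),("side",(150,-220,65),si(288,20))]
f=lambda t:np.concatenate([proj(t2w(p,t),C[n]["intrinsics"],C[n]["pose"])-m for n,p,m in D])
best=min((least_squares(f,[.5,-.1,y],loss='soft_l1') for y in np.arange(-3,3.1,.7)),key=lambda r:r.cost)
t=best.x; print(t,np.degrees(t[2])); print(f(t).reshape(-1,2))
np.save("t.npy",t)
print(t2w((0,133,42),t),t2w((0,-165,65),t),t2w((0,0,0),t))
for n in C: # overlay
    im=C[n]["img"][:,:,::-1].copy()
    for p in [(0,133,42),(0,-165,65),(0,-165,76),(150,220,65),(150,-220,65),(-150,220,78),(-150,-220,78),(100,163,47),(-100,163,47),(100,-20,16),(95,-165,10)]:
        q=proj(t2w(p,t),C[n]["intrinsics"],C[n]["pose"]); cv2.drawMarker(im,tuple(np.int32(np.round(q))),(0,0,255),0,5,1)
    cv2.imwrite(f"pics/ov_{n}.png",im)
a=cv2.imread("pics/ov_scene.png")[125:295,150:405];cv2.imwrite("pics/ov_scene_z.png",cv2.resize(a,None,fx=3,fy=3))
a=cv2.imread("pics/ov_side.png")[150:390,145:395];cv2.imwrite("pics/ov_side_z.png",cv2.resize(a,None,fx=2.4,fy=2.4))
E
```

```text
[ 0.5628  0.0687 -0.4292] -24.59141745591145
[[ 3.0763 -2.0526]
 [-1.0134  0.5212]
 [-0.497  -1.1024]
 [-0.6965 -2.3605]
 [-2.5506  2.3288]
 [-0.5761 -0.2624]
 [ 0.4246 -2.4634]
 [-1.559  -0.4203]]
[0.6181 0.1896 0.042 ] [ 0.4941 -0.0814  0.065 ] [0.5628 0.0687 0.    ]
```

View pics/ov_scene_z.png

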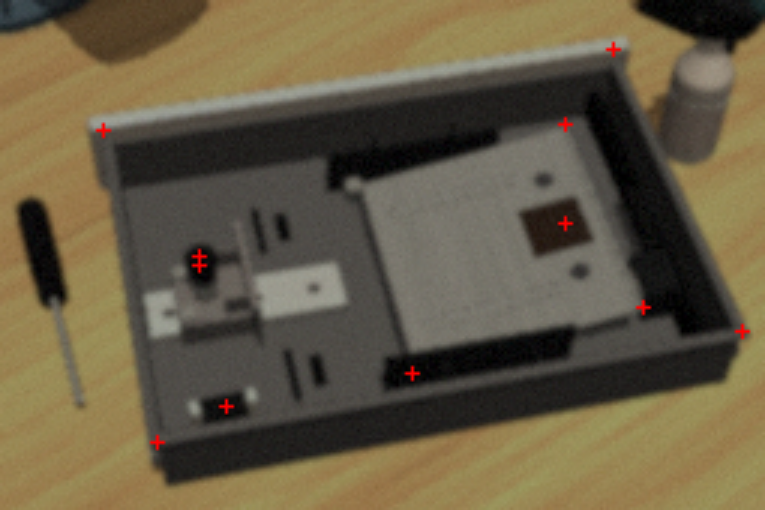

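View pics/ov_side_z.png

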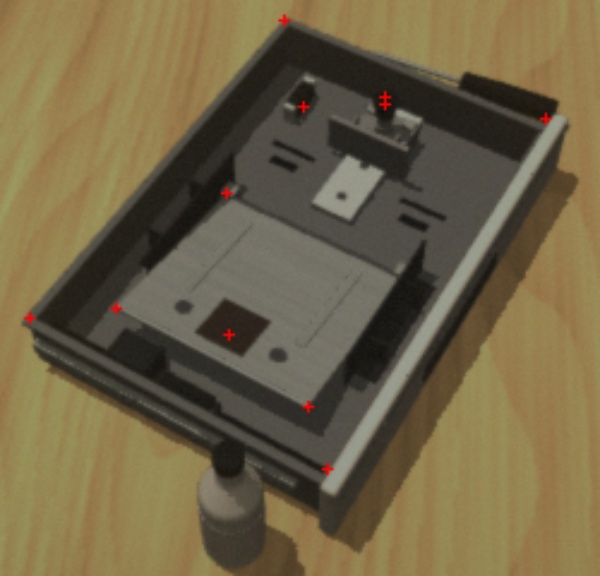

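```bash
cat >> h.py <<'E'
from scipy.spatial.transform import Rotation as Ro
def delta(target,o,yaw):
    """units of remaining shift/turn in tool axes, tool y=tray x, tool x=tray y"""
    w,x,y,z=o["eef_rot"]; R=Ro.from_quat([x,y,z,w])
    c,s=np.cos(yaw),np.sin(yaw)
    G=Ro.from_matrix(np.array([[-s,c,0],[c,s,0],[0,0,-1.]]).T@np.eye(3) if False else np.column_stack([[-s,c,0],[c,s,0],[0,0,-1]]))
    d=R.inv().apply(np.array(target)-o["eef_pos"]); r=(R.inv()*G).as_rotvec()
    print("t %.2f shift mm"%o["time_s"],np.round(d*1000,1),"units",np.round(d/.2,4),"turn u",np.round(r/np.radians(60),4),"goal-frame mm",np.round(G.inv().apply(np.array(target)-o["eef_pos"])*1000,1),"F",o["wrist_force"],"op %.3f"%o["opening"])
E
python3 - <<'E'
from h import *
from bench import *
t=np.load("t.npy"); delta(t2w((0,130,140),t),get_obs(),t[2])
c=camera("scene");K,T=c["intrinsics"],c["pose"]
u=np.array([150+691/3,125+152/3]); d=T[:3,:3]@np.linalg.solve(K,[*u,1]); p=T[:3,3]-d*T[2,3]/d[2]
q=p-np.array([t[0],t[1],0]); cc,s=np.cos(t[2]),np.sin(t[2]); print("bottle tray",cc*q[0]+s*q[1],-s*q[0]+cc*q[1])
E
```

```text
t 1.20 shift mm [ 644.5 -583.    91.3] units [ 3.2226 -2.9148  0.4564] turn u [-0.      0.     -0.8211] goal-frame mm [862.3 107.9  91.3] F [-0.2857 -0.6107 -0.0238] op 1.003
bottle tray -0.08614009375896871 0.28155683469644777
```

{"api": "arm_command", "payload": {
  "motion": "0 0 0 0 0 -0.117 0; 0 0 0 0 0 -0.117 0; 0 0 0 0 0 -0.117 0; 0 0 0 0 0 -0.117 0; 0 0 0 0 0 -0.117 0; 0 0 0 0 0 -0.117 0; 0 0 0 0 0 -0.117 0; 0 0 0 0 0 0 0"
}}

```text
time_s: 1.92
eef_pos: [0.1599, -0.5523, 0.2313]
eef_rot: [-0.0, 0.836, 0.549, 0.0]
wrist_force: [-0.4, 0.3, -0.1]
opening: 0.002
```

Run:
```python
from h import *
from bench import *
t=np.load("t.npy"); delta(t2w((0,130,140),t),get_obs(),t[2])
```

```text
t 1.92 shift mm [860.  125.4  91.3] units [4.2998 0.6272 0.4565] turn u [-0.     -0.      0.0194] goal-frame mm [862.3 107.9  91.3] F [-0.4345  0.2614 -0.1122] op 0.002
```

{"api": "arm_command", "payload": {
  "motion": "0.19 0.028 0 0 0 0.002 0; 0.19 0.028 0 0 0 0.002 0; 0.19 0.028 0 0 0 0.002 0; 0.19 0.028 0 0 0 0.002 0; 0.19 0.028 0 0 0 0.002 0; 0.19 0.028 0 0 0 0.002 0; 0.19 0.028 0 0 0 0.002 0; 0.19 0.028 0 0 0 0.002 0; 0.19 0.028 0 0 0 0.002 0; 0.19 0.028 0 0 0 0 0"
}}

```text
time_s: 2.75
eef_pos: [0.3751, -0.2257, 0.2304]
eef_rot: [0.003, 0.856, 0.517, -0.001]
wrist_force: [1.3, 0.1, -0.2]
opening: 0.001
```

Run:
```python
from h import *
from bench import *
t=np.load("t.npy"); delta(t2w((0,130,140),t),get_obs(),t[2]);delta(t2w((0,-165,200),t),get_obs(),t[2])
```

```text
t 2.75 shift mm [478.1  21.4  88.6] units [2.3905 0.1071 0.4431] turn u [ 0.0034  0.0039 -0.0528] goal-frame mm [475.8  48.1  90.4] F [ 1.3221  0.1125 -0.2311] op 0.001
t 2.75 shift mm [183.3  38.   29.8] units [0.9166 0.1898 0.1492] turn u [ 0.0034  0.0039 -0.0528] goal-frame mm [180.8  48.1  30.4] F [ 1.3221  0.1125 -0.2311] op 0.001
```

{"api": "arm_command", "payload": {
  "motion": "0.18 0.038 0 0 0 -0.01 0; 0.18 0.038 0 0 0 -0.01 0; 0.18 0.038 0 0 0 -0.01 0; 0.18 0.038 0 0 0 -0.01 0; 0.18 0.038 0 0 0 -0.01 0; 0 0 0 0 0 0 0; 0 0 0 0 0 0 0"
}}

```text
time_s: 3.33
eef_pos: [0.4987, -0.067, 0.2321]
eef_rot: [0.005, 0.847, 0.532, 0.002]
wrist_force: [-0.8, 0.8, 0.6]
opening: 0.002
```

Run:
```python
from h import *
from bench import *
t=np.load("t.npy"); o=get_obs(); delta(t2w((0,-165,200),t),o,t[2])
c=camera("wrist"); cv2.imwrite("pics/w0.png",c["img"][:,:,::-1]); print(c["mount"],c["intrinsics"])
w,x,y,z=o["eef_rot"]; W=np.eye(4); W[:3,:3]=Ro.from_quat([x,y,z,w]).as_matrix(); W[:3,3]=o["eef_pos"]; np.save("w0.npy",W@c["mount"])
np.save("K.npy",c["intrinsics"])
print(proj(t2w((0,-165,76),t),c["intrinsics"],W@c["mount"]),search_frame("wrist","knob_centre"))
```

```text
t 3.33 shift mm [-14.9   1.8  32.1] units [-0.0745  0.0091  0.1607] turn u [ 0.0095  0.0023 -0.0197] goal-frame mm [-15.    1.8  32.1] F [-0.7963  0.7621  0.6399] op 0.002
[[ 0.0006 -0.9475 -0.3199  0.0832]
 [ 1.      0.0007 -0.0001 -0.001 ]
 [ 0.0004 -0.3199  0.9475 -0.1439]
 [ 0.      0.      0.      1.    ]] [[362.3729   0.     278.3299]
 [  0.     362.3729 208.5231]
 [  0.       0.       1.    ]]
[280.2615 204.6621] [{'box': [264.9, 185.9, 295.2, 213.5], 'conf': 0.88}]
```

View pics/w0.png

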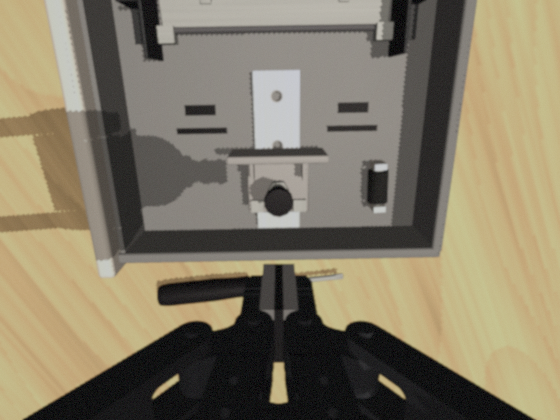

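The knob shows at about (279,201) in the wrist view, within about 3 mm of the fit, and the roller is at (378,188). Next I move to the press point.

{"api": "arm_command", "payload": {
  "motion": "0.2 0.001 0 0 0 -0.004 0; 0.2 0.001 0 0 0 -0.004 0; 0.2 0.001 0.06 0 0 -0.004 0; 0.2 0.001 0.06 0 0 -0.004 0; 0.2 0.001 0.06 0 0 -0.004 0; 0.2 0.001 0.06 0 0 0 0; 0.2 0.001 0.06 0 0 0 0; 0 0 0 0 0 0 0; 0 0 0 0 0 0 0"
}}

```text
time_s: 4.18
eef_pos: [0.628, 0.1743, 0.1685]
eef_rot: [0.008, 0.853, 0.522, 0.001]
wrist_force: [-0.3, -0.1, -0.2]
opening: 0.001
```

Run:
```python
from h import *
from bench import *
t=np.load("t.npy"); o=get_obs(); delta(t2w((0,133,60),t),o,t[2])
c=camera("wrist"); 
w,x,y,z=o["eef_rot"]; W=np.eye(4); W[:3,:3]=Ro.from_quat([x,y,z,w]).as_matrix(); W[:3,3]=o["eef_pos"]; 
im=c["img"][:,:,::-1].copy()
for p in [(0,133,42),(100,163,47),(-100,163,47),(150,220,65),(-150,220,78)]:
  cv2.drawMarker(im,tuple(np.int32(proj(t2w(p,t),c["intrinsics"],W@c["mount"]))),(0,0,255),0,9,1)
cv2.imwrite("pics/w1.png",im)
```

```text
t 4.18 shift mm [  9.9 -17.3 108.2] units [ 0.0495 -0.0867  0.5412] turn u [ 0.0138  0.0066 -0.0402] goal-frame mm [  9.9 -15.4 108.5] F [-0.3138 -0.1218 -0.1627] op 0.001
```

View pics/w1.png

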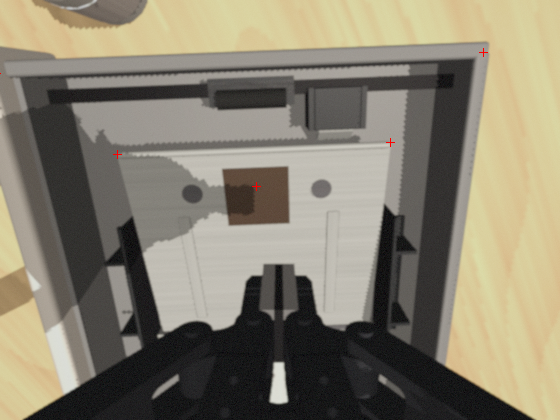

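The plate corners and the pad at about (256,195) line up with the fit. Next I centre and descend.

{"api": "arm_command", "payload": {
  "motion": "0.025 -0.045 0.13 0.007 0.003 -0.02 0; 0.02 -0.04 0.13 0.007 0.003 -0.02 0; 0 0 0.13 0 0 0 0; 0 0 0.1 0 0 0 0; 0 0 0 0 0 0 0"
}}

```text
time_s: 4.65
eef_pos: [0.6197, 0.1789, 0.0737]
eef_rot: [0.002, 0.845, 0.534, 0.003]
wrist_force: [-0.1, -1.0, -0.8]
opening: 0.001
```

Run:
```python
from h import *
from bench import *
t=np.load("t.npy"); o=get_obs(); delta(t2w((0,133,42),t),o,t[2])
```

```text
t 4.65 shift mm [ 8.9 -6.2 31.7] units [ 0.0446 -0.0311  0.1587] turn u [ 0.0073 -0.0031 -0.0137] goal-frame mm [ 9.1 -5.9 31.7] F [-0.0814 -1.0303 -0.7514] op 0.001
```

{"api": "arm_command", "payload": {
  "motion": "0.03 -0.02 0.06 0.003 0 -0.007 0; 0.02 -0.015 0.06 0.003 0 -0.007 0; 0 0 0.04 0 0 0 0; 0 0 0.04 0 0 0 0; 0 0 0 0 0 0 0"
}}

```text
time_s: 5.07
eef_pos: [0.6217, 0.1876, 0.0371]
eef_rot: [0.001, 0.843, 0.538, 0.005]
wrist_force: [-2.3, -0.4, 4.0]
opening: 0.004
```

Run:
```python
from h import *
from bench import *
t=np.load("t.npy"); o=get_obs(); delta(t2w((0,134,16),t),o,t[2])
```

```text
t 5.07 shift mm [ 1.1 -4.2 21.1] units [ 0.0057 -0.021   0.1056] turn u [ 0.0078 -0.0074 -0.0057] goal-frame mm [ 1.3 -4.  21.1] F [-2.3092 -0.3876  3.9731] op 0.004
```

In contact with 4 N. I'll keep pressing.

{"api": "arm_command", "payload": {
  "motion": "0 0 0.03 0 0 0 0; 0 0 0.03 0 0 0 0; 0 0 0.03 0 0 0 0; 0 0 0.03 0 0 0 0; 0 0 0.02 0 0 0 0; 0 0 0.02 0 0 0 0"
}}

```text
time_s: 5.57
eef_pos: [0.6239, 0.1891, 0.014]
eef_rot: [0.002, 0.842, 0.539, 0.006]
wrist_force: [-14.6, -4.4, 34.5]
opening: 0.001
```

Run:
```python
from h import *
from bench import *
t=np.load("t.npy"); o=get_obs(); delta(t2w((0,134,16),t),o,t[2])
```

```text
t 5.57 shift mm [-1.  -5.4 -2.1] units [-0.0048 -0.0269 -0.0104] turn u [ 0.0094 -0.0077 -0.0031] goal-frame mm [-1.  -5.4 -2. ] F [-14.5783  -4.4117  34.5245] op 0.001
```

At the stop with 34 N. I'll hold briefly, then retreat.

{"api": "arm_command", "payload": {
  "motion": "0 0 0 0 0 0 0; 0 0 0.01 0 0 0 0; 0 0 -0.02 0 0 0 0; 0 0 -0.08 0 0 0 0; 0 0 -0.18 0 0 0 0; 0 0 -0.18 0 0 0 0; -0.05 0 -0.18 0 0 0 0; -0.1 0 -0.15 0 0 0 0; 0 0 0 0 0 0 0"
}}

```text
time_s: 6.32
eef_pos: [0.6094, 0.1614, 0.1818]
eef_rot: [0.003, 0.841, 0.541, 0.005]
wrist_force: [1.1, 0.6, 1.0]
opening: 0.001
```

Run:
```python
from h import *
from bench import *
t=np.load("t.npy"); o=get_obs(); delta(t2w((0,-165,140),t),o,t[2])
for n in ["wrist","side"]:
  c=camera(n); im=c["img"][:,:,::-1].copy()
  if n=="side": im=cv2.resize(im[150:390,145:395],None,fx=2.4,fy=2.4)
  else:
    w,x,y,z=o["eef_rot"]; W=np.eye(4); W[:3,:3]=Ro.from_quat([x,y,z,w]).as_matrix(); W[:3,3]=o["eef_pos"]; 
    for p in [(100,163,16),(-100,163,16)]:
      cv2.drawMarker(im,tuple(np.int32(proj(t2w(p,t),c["intrinsics"],W@c["mount"]))),(0,0,255),0,9,1)
  cv2.imwrite(f"pics/p_{n}.png",im)
```

```text
t 6.32 shift mm [-268.9   -4.6   40.5] units [-1.3445 -0.023   0.2027] turn u [ 0.01   -0.0043  0.0012] goal-frame mm [-268.7   -3.8   41.8] F [1.1076 0.5529 1.0338] op 0.001
```

View pics/p_wrist.png

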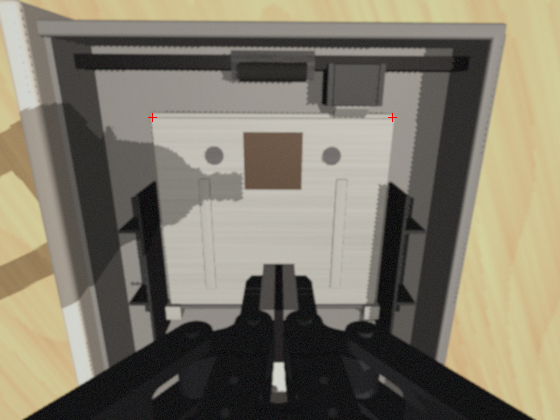

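View pics/p_side.png

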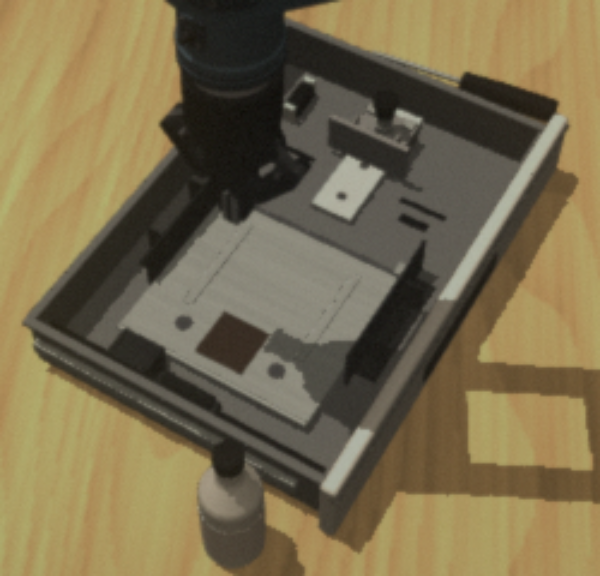

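The plate's free edge (152–392, 117) now sits at the level position, so it stays down with the robot off it. Next I open the fingers and go over the knob.

{"api": "arm_command", "payload": {
  "motion": "-0.19 -0.003 0 0.002 0 0 0; -0.19 -0.003 0 0.002 0 0 0.5; -0.19 -0.003 0 0.002 0 0 0.7; -0.19 -0.003 0 0.002 0 0 0.7; -0.19 -0.003 0 0.002 0 0 0.7; -0.19 -0.003 0 0 0 0 0.7; 0 0 0 0 0 0 0.7; 0 0 0 0 0 0 0.7"
}}

```text
time_s: 7.08
eef_pos: [0.5004, -0.0461, 0.1624]
eef_rot: [-0.01, 0.84, 0.543, -0.006]
wrist_force: [1.4, 1.3, -0.4]
opening: 0.696
```

```bash
cat > k.py <<'E'
from h import *
from bench import *
import sys
t=np.load("t.npy"); o=get_obs(); delta(t2w((0,-165,46),t),o,t[2])
c=camera("wrist"); im=c["img"][:,:,::-1].copy()
w,x,y,z=o["eef_rot"]; W=np.eye(4); W[:3,:3]=Ro.from_quat([x,y,z,w]).as_matrix(); W[:3,3]=o["eef_pos"]
T=W@c["mount"]
for d in search_frame("wrist","knob_centre")[:2]:
    b=d["box"]; print(np.round(b),d["conf"])
    def f(p): # project knob's cylinder, compare bounding box
        q=np.array([proj(t2w((p[0]+r*np.cos(a),p[1]+r*np.sin(a),zz),t),c["intrinsics"],T) for r,zz in((13,76),(13,66),(10,54)) for a in np.arange(0,6.28,.3)])
        return np.r_[q.min(0),q.max(0)]-b
    r=least_squares(f,[0,-165]); print("knob tray xy",r.x,r.fun)
cv2.imwrite(sys.argv[1],im)
E
python3 k.py pics/k1.png
```

```text
t 7.08 shift mm [-34.8  11.5 116.2] units [-0.1739  0.0576  0.5808] turn u [-0.0232 -0.0003  0.0066] goal-frame mm [-34.7   8.9 116.4] F [ 1.3681  1.2855 -0.4013] op 0.696
[281. 236. 311. 274.] 0.6
knob tray xy [   0.3868 -162.6014] [-3.398  -1.4322  3.3848  1.5431]
```

View pics/k1.png

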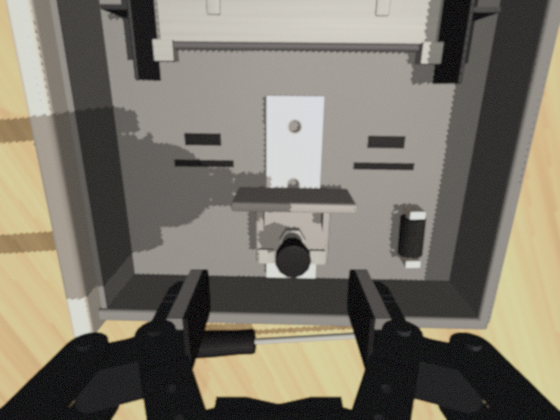

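The knob is at (293,257) and the roller at (411,235), clear of the fingers' path. I'll centre over the knob.

{"api": "arm_command", "payload": {
  "motion": "-0.09 0.025 0.1 -0.012 0 0.003 0.7; -0.08 0.025 0.1 -0.012 0 0.003 0.7; 0 0 0.04 0 0 0 0.7; 0 0 0 0 0 0 0.7; 0 0 0 0 0 0 0.7"
}}

```text
time_s: 7.6
eef_pos: [0.4985, -0.0744, 0.1117]
eef_rot: [-0.0, 0.838, 0.545, 0.001]
wrist_force: [0.2, -0.1, 0.4]
opening: 0.702
```

```bash
python3 k.py pics/k2.png
```

```text
t 7.60 shift mm [-8.3 -1.2 65.7] units [-0.0413 -0.006   0.3285] turn u [ 0.0008 -0.0023  0.011 ] goal-frame mm [-8.1 -1.1 65.7] F [ 0.1728 -0.1027  0.3921] op 0.702
```

View pics/k2.png

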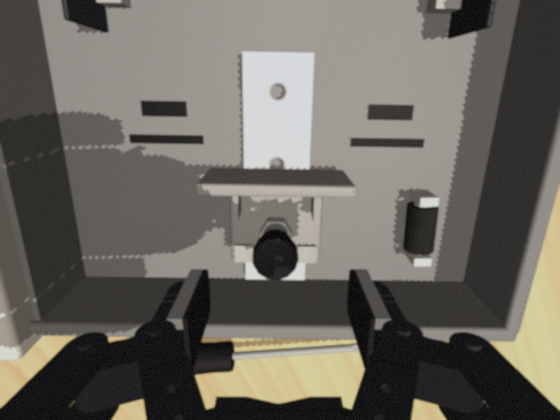

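Run:
```python
from h import *
from bench import *
t=np.load("t.npy"); o=get_obs(); c=camera("wrist")
w,x,y,z=o["eef_rot"]; W=np.eye(4); W[:3,:3]=Ro.from_quat([x,y,z,w]).as_matrix(); W[:3,3]=o["eef_pos"]; T=W@c["mount"]
b=np.array([253,229,298,280])
def f(p):
    q=np.array([proj(t2w((p[0]+r*np.cos(a),p[1]+r*np.sin(a),zz),t),c["intrinsics"],T) for r,zz in((13,76),(13,66)) for a in np.arange(0,6.28,.2)])
    return np.r_[q.min(0),q.max(0)]-b
r=least_squares(f,[0,-165]); print(r.x,r.fun)
delta(t2w((r.x[0],r.x[1],46),t),o,t[2])
```

```text
[  -1.078  -163.4611] [-1.0797  0.7209  1.0793 -0.7003]
t 7.70 shift mm [-6.8 -2.7 66.4] units [-0.0338 -0.0134  0.3318] turn u [ 0.002  -0.0023  0.0113] goal-frame mm [-6.6 -2.5 66.4] F [0.7554 0.2719 0.2578] op 0.703
```

{"api": "arm_command", "payload": {
  "motion": "-0.02 -0.008 0.07 0 0 0.005 0.7; -0.015 -0.006 0.07 0 0 0.005 0.7; 0 0 0.07 0 0 0 0.7; 0 0 0.05 0 0 0 0.7; 0 0 0 0 0 0 0.7; 0 0 0 0 0 0 0.7"
}}

```text
time_s: 8.25
eef_pos: [0.4999, -0.0788, 0.0651]
eef_rot: [0.005, 0.84, 0.543, 0.005]
wrist_force: [1.1, -0.8, -0.2]
opening: 0.697
```

Run:
```python
from h import *
from bench import *
t=np.load("t.npy"); o=get_obs(); delta(t2w((-1,-163.8,46),t),o,t[2])
```

```text
t 8.25 shift mm [-3.6 -5.5 19. ] units [-0.0178 -0.0275  0.095 ] turn u [ 0.0142 -0.0032  0.0057] goal-frame mm [-3.5 -5.2 19.1] F [ 1.052  -0.7577 -0.2081] op 0.697
```

{"api": "arm_command", "payload": {
  "motion": "-0.01 -0.015 0.04 0.01 0 0.003 0.7; -0.007 -0.012 0.04 0.004 0 0.002 0.7; 0 0 0.02 0 0 0 0.7; 0 0 0 0 0 0 0.7"
}}

```text
time_s: 8.58
eef_pos: [0.4952, -0.08, 0.0457]
eef_rot: [0.0, 0.841, 0.541, 0.002]
wrist_force: [0.2, -0.3, 0.1]
opening: 0.7
```

Run:
```python
from h import *
from bench import *
t=np.load("t.npy"); o=get_obs(); delta(t2w((-1,-163.8,46),t),o,t[2])
cv2.imwrite("pics/k3.png",camera("wrist")["img"][:,:,::-1])
im=camera("side")["img"][:,:,::-1]; cv2.imwrite("pics/k3s.png",cv2.resize(im[120:300,200:420],None,fx=3,fy=3))
```

```text
t 8.58 shift mm [-0.5 -1.4 -0.3] units [-0.0025 -0.0068 -0.0016] turn u [ 0.0028 -0.0034  0.0012] goal-frame mm [-0.5 -1.4 -0.3] F [ 0.1686 -0.3125  0.055 ] op 0.700
```

View pics/k3.png

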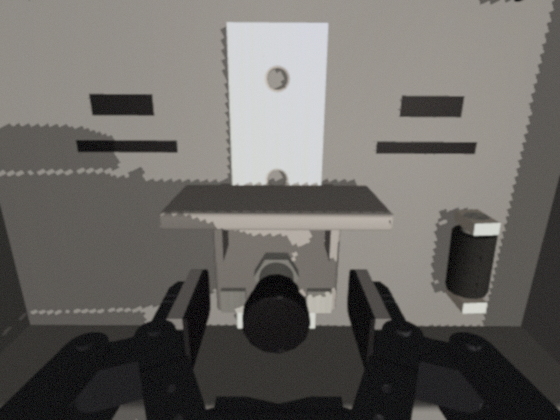

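View pics/k3s.png

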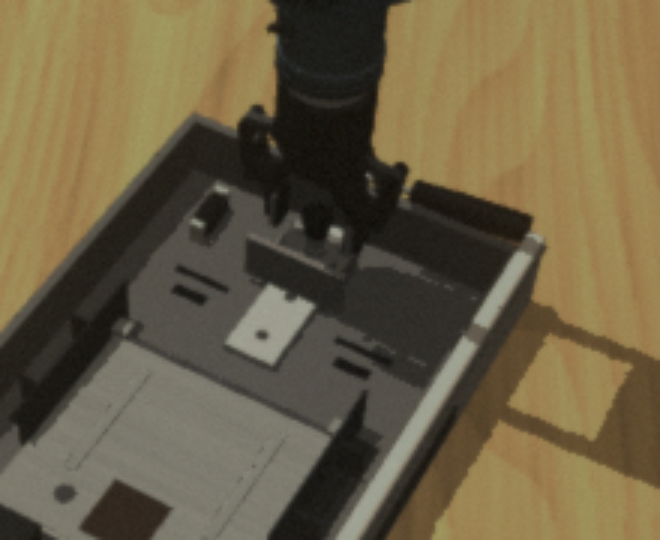

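The knob (277,313) sits centred between the pads (208 and 348). I'll close on it.

{"api": "arm_command", "payload": {
  "motion": "0 0 0 0 0 0 0.4; 0 0 0 0 0 0 0.3; 0 0 0 0 0 0 0.2; 0 0 0 0 0 0 0; 0 0 0 0 0 0 0; 0 0 0 0 0 0 0; 0 0 0 0 0 0 0"
}}

```text
time_s: 9.27
eef_pos: [0.4943, -0.0795, 0.0472]
eef_rot: [-0.001, 0.841, 0.541, 0.002]
wrist_force: [-0.6, -0.1, -1.7]
opening: 0.271
```

Run:
```python
from h import *
from bench import *
t=np.load("t.npy"); o=get_obs(); delta(t2w((-1,-163.8,58),t),o,t[2])
cv2.imwrite("pics/k4.png",camera("wrist")["img"][:,:,::-1])
```

```text
t 9.27 shift mm [ -0.5  -0.3 -10.8] units [-0.0024 -0.0017 -0.0538] turn u [ 0.0006 -0.0031  0.0015] goal-frame mm [ -0.5  -0.3 -10.8] F [-0.576  -0.0622 -1.7143] op 0.271
```

View pics/k4.png

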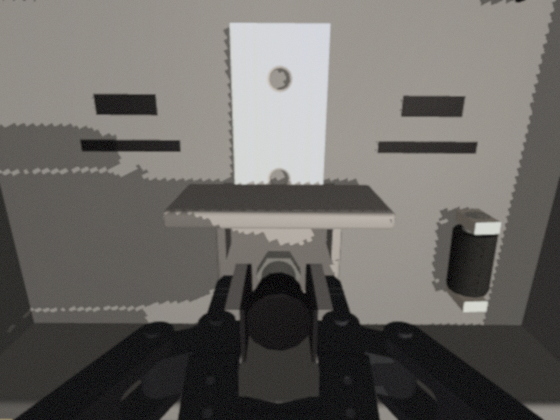

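The pads hold the knob (opening about 23 mm). Now I pull up gently.

{"api": "arm_command", "payload": {
  "motion": "0 0 -0.015 0 0 0 0; 0 0 -0.015 0 0 0 0; 0 0 -0.015 0 0 0 0; 0 0 -0.015 0 0 0 0"
}}

```text
time_s: 9.65
eef_pos: [0.494, -0.0795, 0.0578]
eef_rot: [-0.001, 0.841, 0.541, 0.002]
wrist_force: [4.8, -0.9, -12.1]
opening: 0.273
```

Run:
```python
from h import *
from bench import *
t=np.load("t.npy"); o=get_obs(); delta(t2w((-1,-163.8,58),t),o,t[2])
```

```text
t 9.65 shift mm [-0.5 -0.1 -0.2] units [-0.0023 -0.0004 -0.0011] turn u [ 0.0003 -0.0035  0.001 ] goal-frame mm [-0.5 -0.1 -0.2] F [  4.7746  -0.9205 -12.1005] op 0.273
```

{"api": "arm_command", "payload": {
  "motion": "0 0 -0.01 0 0 0 0; 0 0 -0.01 0 0 0 0"
}}

```text
time_s: 9.82
eef_pos: [0.4934, -0.0792, 0.0599]
eef_rot: [-0.001, 0.841, 0.541, 0.002]
wrist_force: [13.9, -5.1, -44.5]
opening: 0.274
```

Run:
```python
from h import *
from bench import *
t=np.load("t.npy"); o=get_obs(); delta(t2w((-1,-163.8,59),t),o,t[2])
```

```text
t 9.82 shift mm [-0.4  0.5  0.9] units [-0.0022  0.0027  0.0044] turn u [ 0.0001 -0.0037  0.0007] goal-frame mm [-0.4  0.5  0.9] F [ 13.9116  -5.14   -44.5118] op 0.274
```

{"api": "arm_command", "payload": {
  "motion": "0 0 0 0 0 0 0; 0 0 0 0 0 0 0; 0 0 0 0 0 0 0; 0 0 0 0 0 0 0; 0 0 0 0 0 0 0"
}}

```text
time_s: 10.23
eef_pos: [0.494, -0.0794, 0.0577]
eef_rot: [-0.0, 0.841, 0.54, 0.003]
wrist_force: [5.0, -0.6, -11.9]
opening: 0.274
```

Run:
```python
from h import *
from bench import *
t=np.load("t.npy"); o=get_obs(); delta(t2w((-1,-163.8,59),t),o,t[2])
cv2.imwrite("pics/k5.png",camera("wrist")["img"][:,:,::-1])
o=get_obs();print(o["eef_pos"],o["wrist_force"])
im=camera("side")["img"][:,:,::-1]; cv2.imwrite("pics/k5s.png",cv2.resize(im[150:390,145:395],None,fx=2.4,fy=2.4))
```

```text
t 10.23 shift mm [-0.5 -0.1 -1.3] units [-0.0025 -0.0003 -0.0065] turn u [ 0.0019 -0.0045 -0.    ] goal-frame mm [-0.5 -0.1 -1.3] F [  5.0332  -0.5711 -11.8583] op 0.274
[ 0.494  -0.0794  0.0577] [  4.5134  -1.4467 -12.466 ]
```

View pics/k5.png

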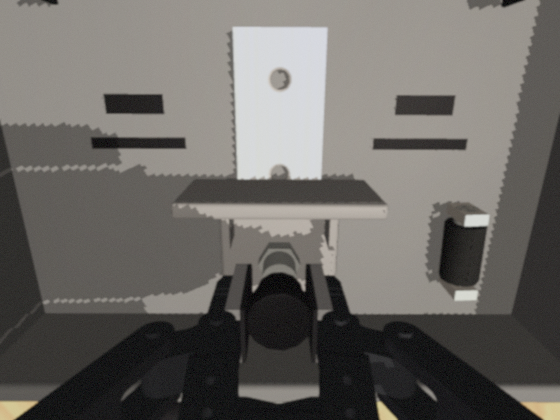

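View pics/k5s.png

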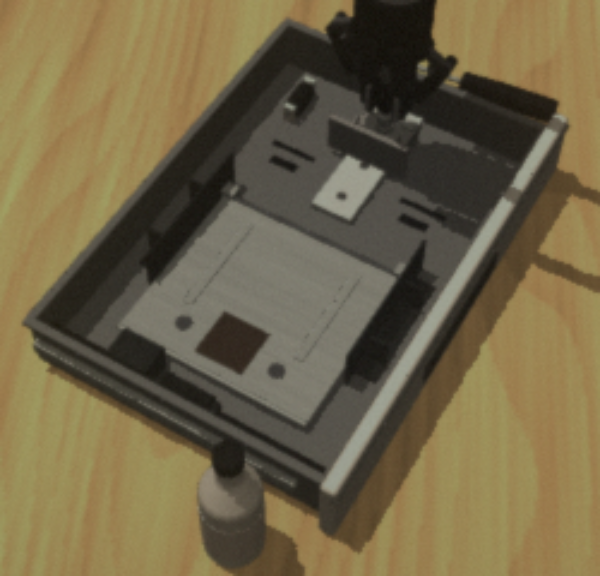

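With zero rows the arm sags about 2 mm under the spring, but the grip has not slipped: it reads the same force at the same height as before. The hold has to end on an upward command, so I'll pull back to the stop.

{"api": "arm_command", "payload": {
  "motion": "0 0 -0.01 0 0 0 0; 0 0 -0.008 0 0 0 0; 0 0 -0.007 0 0 0 0"
}}

```text
time_s: 10.58
eef_pos: [0.4936, -0.0793, 0.0597]
eef_rot: [-0.0, 0.842, 0.54, 0.003]
wrist_force: [12.6, -2.8, -29.2]
opening: 0.273
```

Run:
```python
from h import *
from bench import *
for i in range(4):
    o=get_obs();print(o["time_s"],o["eef_pos"],o["wrist_force"],o["opening"]); camera("wrist")
```

```text
10.5833 [ 0.4936 -0.0793  0.0597] [ 12.5898  -2.8472 -29.2117] 0.27332129908036773
10.6333 [ 0.4936 -0.0793  0.0597] [ 11.9077  -3.2319 -26.6888] 0.2765785961446296
10.6833 [ 0.4936 -0.0793  0.0597] [ 10.7038  -3.3901 -26.7668] 0.2736603085754461
10.7333 [ 0.4936 -0.0793  0.0596] [ 10.91    -2.9138 -26.7991] 0.2760321082830901
```

Run:
```python
from h import *
from bench import *
t=np.load("t.npy")
for n in ["scene","side"]:
    c=camera(n)
    for k in ["feed_roller","screwdriver","cleaner","fence"]:
        print(n,k,[(np.round(d["box"]),round(d["conf"],2)) for d in search_frame(n,k)[:2]])
    im=c["img"][:,:,::-1]
    im=im[125:295,150:405] if n=="scene" else im[140:260,230:400]
    cv2.imwrite(f"pics/f_{n}.png",cv2.convertScaleAbs(cv2.resize(im,None,fx=3,fy=3,interpolation=cv2.INTER_CUBIC),alpha=1.6,beta=10))
o=get_obs();print(o["time_s"],o["eef_pos"],o["wrist_force"],o["opening"])
```

```text
scene feed_roller [(array([213., 256., 234., 264.]), 0.5)]
scene screwdriver [(array([156., 187., 180., 259.]), 0.88)]
scene cleaner [(array([368., 127., 394., 180.]), 0.82)]
scene fence [(array([207., 201., 238., 241.]), 0.7)]
side feed_roller []
side screwdriver [(array([338., 180., 373., 201.]), 0.71)]
side cleaner [(array([228., 335., 256., 388.]), 0.94)]
side fence [(array([281., 186., 319., 224.]), 0.73)]
11.2833 [ 0.4936 -0.0793  0.0596] [ 10.9899  -3.375  -26.9163] 0.27306756605768134
```

View pics/f_scene.png

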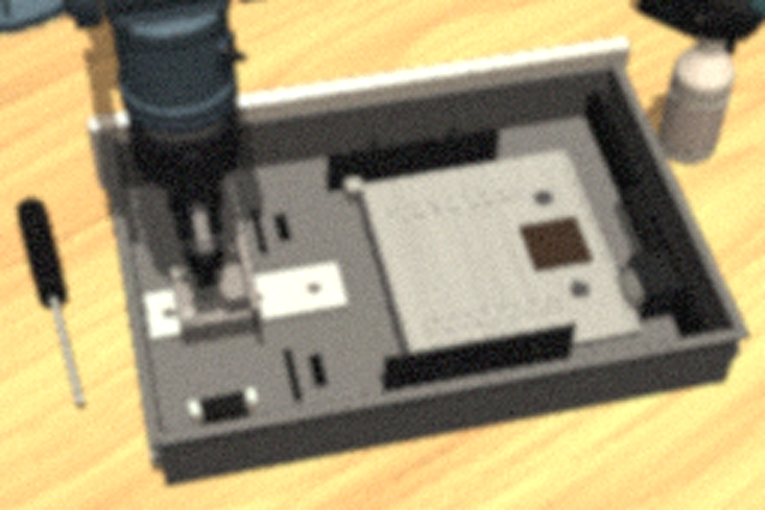

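View pics/f_side.png

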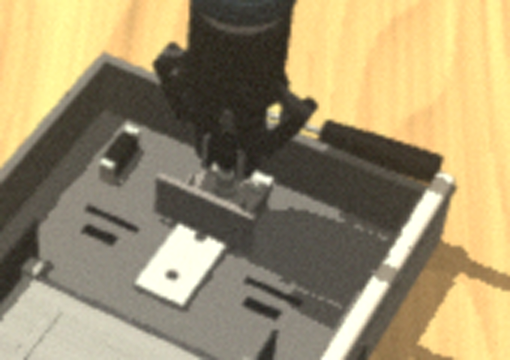

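The plate is still down, with the pad at (556,243) in the zoomed scene view. The fence and the other items are where they were, and the pull holds steady at 27 N against the stop for 0.7 s. I'm handing in.

Run:
```python
from bench import *
print(hand_in()); o=get_obs(); print(o["time_s"],o["eef_pos"],o["wrist_force"],o["opening"])
```

```text
the job is handed in; nothing more can be done
None
the job is handed in; nothing more can be done
```

I pressed the lift plate down onto its catch, then pulled the locking pin up to its stop by the knob. I handed in at about 11.3 s of the 42 s, with the arm still holding the pin up. `hand_in()` gives no verdict, so I only have my checks from before it.

- **Lift plate:** I pressed until the stop gave 34 N. After I backed off, the wrist, side and scene pictures all showed the plate staying down.
- **Pin:** The first pull stopped at about 12.7 mm of finger rise with 44 N. When I then sent rows with no upward command, the arm sagged about 2 mm under the spring, possibly below the 10.5 mm limit, so I pulled up again. The final hold stood about 12.5 mm above the grasp and steady at 27 N for 0.7 s. The spring alone would give 13 N, so the pin is against its stop. I have no direct reading of the pin itself.
- **Fence:** It showed no visible movement. The detector boxes differed by 2–4 pixels in the side view, where the gripper partly covers it, and by 1 pixel in the scene view.
- **Roller, screwdriver and bottle:** In the scene view all three were within a few pixels of where they started. In the last side view the detector missed the roller and boxed only part of the screwdriver, though both looked unmoved in the picture.

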